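# Zero the kitchen scale with its adjusting screw

## Robot

A 6-joint arm with a two-finger parallel gripper is mounted at the origin on the work surface. World frame = base frame: x ahead of the robot, y to its left, z up, the work surface at z = 0. Lengths are in m, angles in degrees, forces in N, time in s.
With the tool pointing down it reaches from about 0.3 to 0.75 m from the base axis. Payload 8.5 kg.
Tool frame: the origin (TCP) lies on the centre line of the jaws, within the pads' length; the fingertips stand 17 mm ahead of it and the grasp point (between the pads) lies 2 mm behind it (env.tcp_to_tips is the distance from the TCP to the fingertips, in m); z points along the fingers, y is the line along which they close (so a half turn about z gives the same grasp; the last joint's range is limited). The gripper opens to 85 mm and grips with 20 to 120 N. Pads are 22 mm wide; open, the fingers measure 114 mm over their backs; the gripper's body (76 mm by 85 mm) begins 54 mm behind the grasp point. The pads swing forward as they close: fully open they stand 13 mm farther back than shut.
Start: joints at [-87.68, 21.807, 74.336, -0, 83.858, -12.336], TCP at [0.139, -0.532, 0.248] pointing down, gripper open.
Joint ranges: [-178.18, 178.18], [-50.72, 133.34], [12.68, 142.11], [-81.47, 261.47], [9.98, 163.14], [-165.26, 165.26]. Speed limits (degrees/s): [136.94, 136.94, 180, 180, 180, 180].

## Interface

Orientations are given as a 3x3 rotation matrix whose columns are the frame's x, y, z axes.
In Python, from rig import env gives the robot as it stands. The module is installed in compiled form; this text tells all that it offers.
- The arm moves only by the shell command python3 -m pendant 'ROWS' [FORCE]. ROWS is JSON, a list of rows, each a list of 7 numbers: the opening, from 0 (shut) to 1 (fully open), then the shift along the tool's x, y, z in m, then the turn, a rotation vector about the tool's x, y, z in rad. A call has 1 to 5 rows; each row is the pose to reach, as a shift and turn from the pose commanded when the call began, along the tool's axes at that moment; what a row does not reach only later rows make up. A row lasts 1/8 s, in which the tool goes at most 62.5 mm and 10.7 degrees, less where a joint would pass 70% of its speed; a pose out of reach is approached as far as the arm can. A call with a gripper value outside its range is refused whole. The fingers move at their own pace and stop on an object; FORCE is the grip in N (left out, the last holds). Time passes only in rows, so rows that repeat a pose let the fingers close. It gives the time, the measured TCP pose, the force, the opening and the grip force at its end, in the units of the state.
- env.observe(): the state, without advancing time (a new reading comes with each control period).
- env.get_image(name): name is "scene" or "top" or "wrist"; returns a dict with "image" (384x512x3 uint8, blue, green, red), "fx", "fy", "cx", "cy" (pixels), "pose" (4x4, takes a point from camera to world coordinates). Camera axes: x right, y up, looking along -z (the intrinsics and any distortion apply to the point x, -y, -z); pixel columns grow to the right and rows downward; lengths in m; the calibration is good to about 2 mm. A picture is of the moment at which its call begins. There is no depth.
- env.close_job(): hands the job in; it is judged then, once.
Trained networks look in the newest picture that a camera, given by its name, has taken for a name from the list of things; names that differ only in an ending like _2 or _b are one class to them, and where a whole thing is asked for, a point or a joint stands for the part that bears it (a point fixed in the world has none). Each returns a list of dicts, best first, with "conf" (0 to 1); they miss things now and then, are a little off and sometimes report something else, mostly with a low value. They report only what shows in the picture. A call takes as long as a camera call.
- env.find_in(camera, thing): "bbox" ([centre column, centre row, width, height] in pixels, round what is visible of it).
- env.trace(camera, thing): "mask" (384x512 bool, what is visible of it) and "bbox" ([centre column, centre row, width, height] in pixels, round what is visible of it).
- env.tip_of(camera, thing): "centre" ([column, row] in pixels: a listed point, or the origin of a listed thing).
The state is a dict: "time_s": time; "q": joint angles; "qvel": joint speeds; "joint_efforts": joint torques, N m; "position": TCP position; "tool_rot": TCP orientation; "ft_force": force on the tool from outside, world axes, zero at the start; "wrist_torque": the same for the moment, N m; "grip_width": finger opening in m; "gripper_force": force on a finger pad.
Only numpy, scipy, OpenCV 4.12 (cv2) and the standard library are available. Lean on these libraries where they do the work, as an engineer would, in place of code of your own. Each camera call takes 0.05 s, during which the arm holds its last target. There are 200 camera calls.

## Task

The dial scale on the counter reads heavy with its pan empty. Take the screwdriver from its bamboo cup and turn the slotted zero screw on top of the scale until the pointer stands on the zero mark at the top of the dial, then stand the screwdriver back in its cup, blade down. Turn the screw only with the screwdriver, and leave the other things on the counter where they are.

Things in the scene. Friction and masses are not known exactly. Their poses are not given: they have to be found in the camera images.
- scale: White wedge-shaped dial scale, 270 mm deep (x), 180 mm wide (y), fixed: it does not move when touched. Origin on the counter under the body, z up, x towards the dial. Flat deck 115 mm above the counter. A steel pan, 170 mm across, rim 145 mm above the counter, stands over the back of the deck, its centre 100 mm behind the origin (-x). In front the body slopes down from x = 22 to x = 120 mm.
- dial_centre (a point): Centre of the round white dial on the sloping front: 121 mm across its steel rim, under clear glass, facing the scale's +x and up (leaning back 49 degrees from upright). 40 ticks of 50 g (9 degrees) each; the broad black zero mark is at the highest point, next to the screw. Its own axes are the scale's.
- zero_screw: Slotted steel screw head, 26 mm across, in a fixed dark collar (29 mm inside, 35 mm outside, flush with the head) on the deck between pan and dial. Captive: it only turns about the vertical, and does not rise or sink. Origin on its axis at deck level, 115 mm above the counter, 3 mm in front of the scale's origin; z up, x along the slot. Top of head 8 mm above the origin.
- slot (a point): Point on the screw's axis on the floor of the slot, 2 mm above the screw's origin. The slot runs right across the head, 6 mm deep: 4 mm wide in its lower 3.5 mm, flaring to 9 mm at the top. The screw turns stiffly (0.06 N m) and stays where it is left. It can turn 1.0 rad clockwise and 1.6 rad anticlockwise (seen from above) from where the pointer is on zero.
- pointer (a joint): Black pointer, 43 mm from pivot to tip, behind the glass, geared to the zero screw. Angle in rad: 0 = on the zero mark, growing clockwise as seen by someone facing the dial (heavier). Starts between 0.3 and 0.6. One radian of screw moves it half a radian; turning the screw clockwise (seen from above) by twice this value brings it to 0.
- screwdriver: Flat screwdriver, 168 mm long, about 140 g, standing blade down in the bamboo cup. Origin at the middle of the blade's end; z up to the handle, x along the blade's width. Blade 14 x 2.2 mm, 20 mm long; shank 8 mm; tapered ferrule 18 mm across from 72 to 85 mm; wooden handle from 85 mm up with a 39 mm collar (85 to 91 mm). In the slot it has about 0.14 rad of play each way.
- handle (a point): Point on the screwdriver's axis 130 mm from the blade's end, in the round grip, which is 31 mm thick from 97 to 160 mm. The centre of mass lies on the axis about 26 mm nearer the blade.
- tool_cup: Thick-walled loose bamboo cup, 58 mm outside, 105 mm tall, bore about 30 mm wide and 95 mm deep, about 220 g. Origin at the centre of its underside, z up. The screwdriver's collar rests on the rim, so that the blade's end hangs 20 mm above the cup's origin.
- tiffin: Bystander: steel tiffin carrier of three tiers with a bail, 141 mm across, 240 mm tall; origin under its centre.
- colander: Bystander: red plastic colander, 200 mm across (240 mm over its two ears), 85 mm tall; origin under its centre.
- soy_dish: Bystander: small white soy dish, 86 mm across, 20 mm tall; origin under its centre.
- chopstick_cup: Bystander: bamboo cup of chopsticks, 74 mm across, 125 mm tall, chopsticks to 240 mm; origin under its centre.

How it is judged (in metres and radians):
On the way, in this order (a step that is already met when the one before it is completed fails the run):
1. the screwdriver's blade is down in the slot of the zero screw (z of screwdriver in the frame of zero_screw below 0.0055 m and horizontal distance between screwdriver and slot below 0.008 m), for 0.1 s.
2. the pointer is brought to the zero mark (value of joint pointer between -0.1 and 0.1 rad), for 0.2 s.
At the end, for the whole second after the job is handed in: The pointer stands within 0.1 rad of the zero mark (about 32 g, two thirds of a tick); the screwdriver is released and at rest, upright (within 0.12 rad) in the upright bamboo cup, its axis within 12 mm of the cup's and its collar down on the rim (within 7 mm) (all of step 2 and horizontal distance between handle and tool_cup below 0.012 m and z of screwdriver in the frame of tool_cup below 0.027 m and angle between screwdriver's own z axis and vertical below 0.12 rad and angle between tool_cup's own z axis and vertical below 0.1 rad and height (world z) of tool_cup below 0.01 m and linear speed of screwdriver below 0.02 m/s); the robot touches nothing.
It fails at once if the gripper or arm touches the zero screw itself (over 1 N) (contact force between any of the fingers, the arm and zero_screw above 1 N).
It fails at once if a bystander is moved by more than 20 mm (distance of any of tiffin, colander, soy_dish, chopstick_cup from where it was at the start of the episode above 0.02 m).
It also fails if it takes over 45 s, if anything falls off the work surface, if the arm or the gripper's body presses on something with over 40 N, if the wrist force passes 120 N, or if a joint passes its speed limit or range.

## Working session

There is one attempt and no reset: what is moved stays moved. The work goes in short steps, Python scripts to look and compute and a shell command to move; the robot and the scene stay as the last step left them, time stands still between calls to the robot, and variables do not carry over. Pictures are saved under pics/ and viewed, at most 10 in all, crops included, and the job is handed in when it is done.

```bash
mkdir -p pics; cat > h.py <<'E'
from rig import env
import numpy as np, cv2
def pix2ray(c,u,v):
    d=np.array([(u-c['cx'])/c['fx'],-(v-c['cy'])/c['fy'],-1.]);P=np.array(c['pose'])
    return P[:3,3],P[:3,:3]@d
def atz(c,u,v,z):
    o,d=pix2ray(c,u,v);return o+d*(z-o[2])/d[2]
def proj(c,p):
    P=np.array(c['pose']);q=P[:3,:3].T@(np.asarray(p)-P[:3,3])
    return np.array([c['cx']+c['fx']*q[0]/-q[2],c['cy']-c['fy']*q[1]/-q[2]])
def tri(*cu):
    A=np.zeros((3,3));b=np.zeros(3)
    for c,u in cu:
        o,d=pix2ray(c,*u);d=d/np.linalg.norm(d);M=np.eye(3)-np.outer(d,d);A+=M;b+=M@o
    return np.linalg.solve(A,b)
E
python3 - <<'E'
from h import *
np.set_printoptions(precision=4,suppress=True)
ims=[]
C={}
for n in ["scene","top"]:
    c=env.get_image(n);C[n]=c;print([k for k in c if k!='image'],c['fx'],c['pose'][:3,3] if hasattr(c['pose'],'shape') else c['pose']);cv2.imwrite(f'pics/{n}.png',c['image'])
    for t in ["scale","dial_centre","zero_screw","slot","screwdriver","handle","tool_cup","tiffin","colander","soy_dish","chopstick_cup"]:
        try: print(n,t,[(round(r['conf'],2),np.round(r['centre'],1)) for r in env.tip_of(n,t)[:2]])
        except Exception as e: print(n,t,e)
print(env.observe())
E
```

```text
['fx', 'fy', 'cx', 'cy', 'pose'] 380.90546678625634 [1.5226 0.4088 0.8935]
scene scale [(0.64, array([220.8, 193.8])), (0.36, array([314.7, 178.7]))]
scene dial_centre [(0.89, array([216.3, 192.7]))]
scene zero_screw [(0.51, array([224. , 172.3]))]
scene slot [(0.41, array([226.8, 174.3]))]
scene screwdriver []
scene handle [(0.46, array([314.6, 179.5]))]
scene tool_cup [(0.7, array([311.1, 214. ]))]
scene tiffin [(0.61, array([157.5, 159.5]))]
scene colander [(0.56, array([432.5, 249.2]))]
scene soy_dish [(0.92, array([248.4, 254. ])), (0.36, array([429.5, 246.3]))]
scene chopstick_cup [(0.63, array([139.7, 194.4]))]
['fx', 'fy', 'cx', 'cy', 'pose'] 400.1563768413086 [0.3603 0.0094 1.6443]
top scale [(0.66, array([289.1, 203.5])), (0.22, array([213.2, 216.9]))]
top dial_centre [(0.8, array([294.1, 188.1]))]
top zero_screw [(0.48, array([293.6, 205.4]))]
top slot [(0.49, array([293.1, 199.1]))]
top screwdriver [(0.54, array([212.2, 217. ]))]
top handle [(0.49, array([206.5, 212. ]))]
top tool_cup [(0.58, array([211. , 217.5]))]
top tiffin [(0.57, array([388.5, 229.6])), (0.41, array([290.1, 202.9]))]
top colander [(0.79, array([116.9, 210.2]))]
top soy_dish [(0.85, array([240.8, 149.7])), (0.74, array([290.8, 184.9]))]
top chopstick_cup [(0.86, array([361.7, 177.9]))]
{'time_s': 1.2, 'q': array([-87.6783,  21.8071,  74.335 ,  -0.0012,  83.8581, -12.3354]), 'qvel': array([ 0.1331, -0.0061,  0.026 ,  0.0838,  0.0844,  0.0179]), 'joint_efforts': array([  0.002 , -44.8319, -23.1463,  -0.0001,   0.0006,  -0.    ]), 'position': array([ 0.1392, -0.5321,  0.2483]), 'tool_rot': array([[ 0.9675,  0.253 , -0.    ],
       [ 0.253 , -0.9675,  0.    ],
       [-0.    , -0.    , -1.    ]]), 'ft_force': array([-0.9565,  1.3642, -0.3423]), 'wrist_torque': array([ 0.0145, -0.0693, -0.012 ]), 'gripper_force': 0.0, 'grip_width': 0.08551664439350012}
```

```bash
python3 - <<'E'
from h import *
a=cv2.imread('pics/scene.png')[110:290,100:480];b=cv2.imread('pics/top.png')[110:270,80:440]
a=cv2.resize(a,(633,300),interpolation=3);b=cv2.resize(b,(633,300),interpolation=3)
cv2.imwrite('pics/ab.png',np.vstack([a,b]))
E
```

```text
(no output)
```

View pics/ab.png

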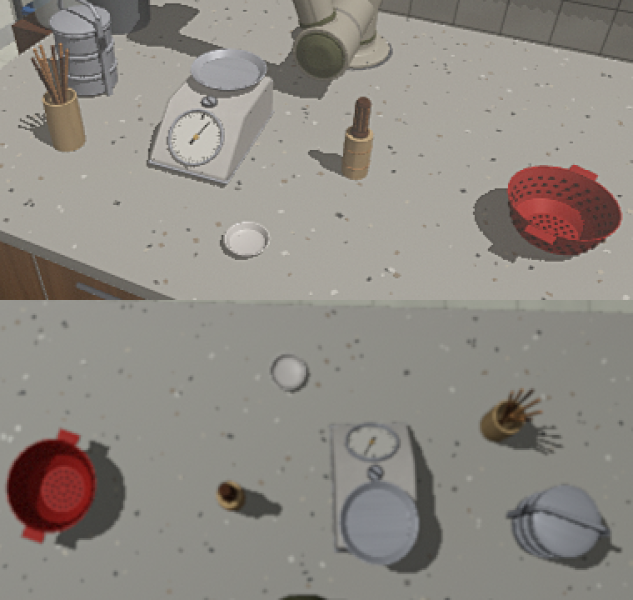

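```bash
python3 - <<'E'
from h import *
np.set_printoptions(precision=4,suppress=True)
s=env.get_image("scene");t=env.get_image("top")
print(s['pose'],t['pose'])
B=lambda n,th:[(round(r['conf'],2),np.round(r['bbox'],1)) for r in env.find_in(n,th)[:2]]
for th in ["zero_screw","screwdriver","tool_cup","pointer","scale"]: print(th,B("scene",th),B("top",th))
for n,a,b,z in [("slot",(226.8,174.3),(293.1,200),.117),("screw",(224.5,172.3),(293.6,206.),.12),("handle",(314.6,179.5),(206.5,212),.15),("cup",(311.1,214),(211,217.5),0),("dial",(216.3,192.7),(294.1,188.1),.08),("tiffin",(157.5,159.5),(388.5,229.6),0),("chop",(139.7,194.4),(361.7,177.9),0),("soy",(248.4,254),(240.8,149.7),0),("col",(432.5,249.2),(116.9,210.2),0)]:
    print(n,tri((s,a),(t,b)),atz(s,*a,z),atz(t,*b,z))
E
```

```text
[[-0.4105 -0.5589  0.7205  1.5226]
 [ 0.9118 -0.2622  0.316   0.4088]
 [ 0.0124  0.7867  0.6172  0.8935]
 [ 0.      0.      0.      1.    ]] [[ 0.0215  0.9879 -0.1535  0.3603]
 [-0.9997  0.0224  0.0041  0.0094]
 [ 0.0075  0.1533  0.9881  1.6443]
 [ 0.      0.      0.      1.    ]]
zero_screw [] []
screwdriver [(0.8, array([316.5, 181.8,   9.8,  27.5]))] [(0.44, array([208.8, 212.8,   4.5,   9.8]))]
tool_cup [(0.6, array([314.6, 203.7,  19.6,  29.3]))] [(0.44, array([213.2, 216. ,  15.7,  14.6])), (0.28, array([110.5, 209.8,  47. ,  61.7]))]
pointer [(0.66, array([442.8, 235.4,  69.9,  54.5]))] []
scale [(0.85, array([226.5, 179.6,  76.4,  82.4])), (0.34, array([247.2, 251. ,  24.6,  21.6]))] [(0.7, array([294.1, 212.7,  53. ,  74.3]))]
slot [ 0.5582 -0.1396  0.1081] [ 0.5678 -0.1277  0.117 ] [ 0.5594 -0.144   0.117 ]
screw [ 0.5392 -0.15    0.1003] [ 0.5642 -0.1386  0.12  ] [ 0.5359 -0.1457  0.12  ]
handle [0.5047 0.1773 0.1474] [0.5108 0.172  0.15  ] [0.5026 0.1833 0.15  ]
cup [ 0.497   0.1776 -0.0114] [0.5118 0.1757 0.    ] [0.4946 0.1814 0.    ]
dial [ 0.6138 -0.1508  0.0603] [ 0.6346 -0.1348  0.08  ] [ 0.6119 -0.1513  0.08  ]
tiffin [ 0.4554 -0.5373  0.0008] [ 0.4533 -0.5248  0.    ] [ 0.461  -0.5484  0.    ]
chop [ 0.6755 -0.4441 -0.0026] [ 0.6782 -0.4429  0.    ] [ 0.6744 -0.4423  0.    ]
soy [0.7834 0.0625 0.0079] [0.7781 0.0552 0.    ] [0.7838 0.0667 0.    ]
col [0.5154 0.5762 0.0017] [0.5101 0.5837 0.    ] [0.5161 0.5693 0.    ]
```

```bash
cat >> h.py <<'E'
def rel(p,yaw_x=None):
    "tool shift to world p and turn about tool z so that tool x points at yaw (rad)"
    o=env.observe();R=np.array(o['tool_rot']);s=R.T@(np.asarray(p)-o['position'])
    y=np.arctan2(R[1,0],R[0,0]);t=0 if yaw_x is None else -((yaw_x-y+np.pi)%(2*np.pi)-np.pi)
    print('t',round(o['time_s'],2),'pos',np.round(o['position'],4),'yaw',round(y,3),'q',np.round(o['q'],1),'\nshift',np.round(s,4),'turn',round(t,3))
E
python3 -m pendant '[[1,0.528,-0.596,-0.06,0,0,-1.6],[1,0.528,-0.596,-0.06,0,0,-1.6],[1,0.528,-0.596,-0.06,0,0,-1.6],[1,0.528,-0.596,-0.06,0,0,-1.6],[1,0.528,-0.596,-0.06,0,0,-1.6]]' 40
python3 -c "
from h import *
rel([.50,.17,.31],1.85)"
```

```text
time_s: 2.42
position: [0.2805, -0.2523, 0.2721]
tool_rot: [[0.364, 0.932, 0.001], [0.932, -0.364, -0.001], [-0.0, 0.001, -1.0]]
ft_force: [0.2, -1.1, -0.6]
grip_width: 0.0851
gripper_force: 0.0
t 2.42 pos [ 0.2805 -0.2523  0.2721] yaw 1.199 q [-60.1   2.9  95.7   0.   81.4 -38.8] 
shift [ 0.4732  0.051  -0.038 ] turn -0.651
```

```bash
python3 -m pendant '[[1,0.473,0.051,-0.038,0,0,-0.65],[1,0.473,0.051,-0.038,0,0,-0.65],[1,0.473,0.051,-0.038,0,0,-0.65],[1,0.473,0.051,-0.038,0,0,-0.65],[1,0.473,0.051,-0.038,0,0,-0.65]]'
python3 -c "
from h import *
rel([.50,.17,.31],1.85)"
```

```text
time_s: 3.05
position: [0.4259, 0.0236, 0.2972]
tool_rot: [[-0.27, 0.963, 0.001], [0.963, 0.27, -0.0], [-0.001, 0.001, -1.0]]
ft_force: [0.2, -0.9, 0.3]
grip_width: 0.0857
gripper_force: 0.0
t 3.05 pos [0.4259 0.0236 0.2972] yaw 1.844 q [-12.8   7.1  86.6  -0.   86.2 -28.5] 
shift [ 0.121   0.111  -0.0128] turn -0.006
```

```bash
python3 -m pendant '[[1,0.121,0.111,-0.013,0,0,0],[1,0.121,0.111,-0.013,0,0,0],[1,0.121,0.111,-0.013,0,0,0],[1,0.121,0.111,-0.013,0,0,0]]'
python3 - <<'E'
from h import *
rel([.50,.178,.31],1.85)
c=env.get_image("wrist");print(c['pose'],c['fx'])
for th in ["screwdriver","handle","tool_cup"]:
    for r in env.tip_of("wrist",th)[:2]: print(th,r['conf'],r['centre'],[atz(c,*r['centre'],z) for z in (0,.15,.188)])
for th in ["screwdriver","tool_cup"]:
    for r in env.find_in("wrist",th)[:2]: print(th,r)
cv2.imwrite('pics/w1.png',c['image'])
E
```

```text
time_s: 3.55
position: [0.5001, 0.1699, 0.3092]
tool_rot: [[-0.272, 0.962, -0.0], [0.962, 0.272, 0.0], [0.0, -0.0, -1.0]]
ft_force: [0.3, -1.0, -0.1]
grip_width: 0.0855
gripper_force: 0.0
t 3.55 pos [0.5001 0.1699 0.3092] yaw 1.847 q [ 5.9 17.5 70.8  0.  91.7 -9.9] 
shift [ 0.0079  0.0021 -0.0008] turn -0.003
[[ 9.61899193e-01 -2.61412530e-01 -8.00839081e-02  4.79244988e-01]
 [ 2.73403260e-01  9.18875302e-01  2.84462363e-01  2.41925823e-01]
 [-7.74900783e-04 -2.95519319e-01  9.55336449e-01  4.34753953e-01]
 [ 0.00000000e+00  0.00000000e+00  0.00000000e+00  1.00000000e+00]] 322.0776686017519
screwdriver 0.66 [265.4, 145.5] [array([0.50677988, 0.17501817, 0.        ]), array([0.49727971, 0.19810283, 0.15      ]), array([0.49487301, 0.20395095, 0.188     ])]
handle 0.72 [263.6, 168.4] [array([0.51326537, 0.14375672, 0.        ]), array([0.50152756, 0.17762729, 0.15      ]), array([0.49855399, 0.18620784, 0.188     ])]
tool_cup 0.71 [261.6, 142.8] [array([0.50081506, 0.17713342, 0.        ]), array([0.4933729 , 0.19948827, 0.15      ]), array([0.49148755, 0.2051515 , 0.188     ])]
screwdriver {'bbox': [265.9, 168.8, 37.4, 52.5], 'conf': 0.8}
```

View pics/w1.png

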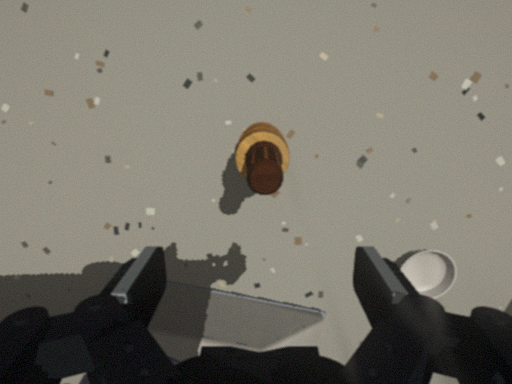

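```bash
python3 -m pendant '[[1,0.007,0.004,0.05,0,0,0],[1,0.007,0.004,0.11,0,0,0],[1,0.007,0.004,0.159,0,0,0],[1,0.007,0.004,0.159,0,0,0],[0.2,0.007,0.004,0.159,0,0,0]]' 60
python3 -m pendant '[[0.1,0,0,0,0,0,0],[0.1,0,0,0,0,0,0],[0.1,0,0,0,0,0,0]]' 60
```

```text
time_s: 4.47
position: [0.5026, 0.1755, 0.1528]
tool_rot: [[-0.269, 0.963, 0.003], [0.963, 0.269, 0.0], [-0.001, 0.003, -1.0]]
ft_force: [-0.1, -0.9, 1.0]
grip_width: 0.0694
gripper_force: 0.0
time_s: 4.85
position: [0.5024, 0.1758, 0.1521]
tool_rot: [[-0.269, 0.963, 0.003], [0.963, 0.269, 0.0], [-0.0, 0.003, -1.0]]
ft_force: [1.7, 0.0, 6.8]
grip_width: 0.0296
gripper_force: 59.3
```

```bash
python3 -m pendant '[[0.1,0,0,-0.05,0,0,0],[0.1,0,0,-0.11,0,0,0],[0.1,0,0,-0.16,0,0,0],[0.1,0,0,-0.16,0,0,0]]'
python3 - <<'E'
from h import *
rel([.555,-.146,.32])
w=env.get_image("wrist")
for th in ["screwdriver","handle"]:
    for r in env.tip_of("wrist",th)[:1]: print(th,r['conf'],r['centre'])
s=env.get_image("scene")
for th in ["screwdriver","handle"]:
    for r in env.tip_of("scene",th)[:1]: print(th,r['conf'],r['centre'])
cv2.imwrite('pics/w2.png',np.hstack([w['image'][100:,150:400],cv2.resize(s['image'][110:230,260:380],(284,284),interpolation=3)]))
E
```

```text
time_s: 5.35
position: [0.5023, 0.1758, 0.3145]
tool_rot: [[-0.269, 0.963, 0.008], [0.963, 0.269, 0.001], [-0.001, 0.008, -1.0]]
ft_force: [0.3, 0.4, -1.9]
grip_width: 0.0292
gripper_force: 59.9
t 5.35 pos [0.5023 0.1758 0.3145] yaw 1.844 q [ 6.5 17.6 69.9  0.  92.1 -9.1] 
shift [-0.3242 -0.0359 -0.0053] turn 0
handle 0.61 [258.0, 264.4]
screwdriver 0.64 [320.1, 171.4]
handle 0.53 [322.8, 135.4]
```

View pics/w2.png

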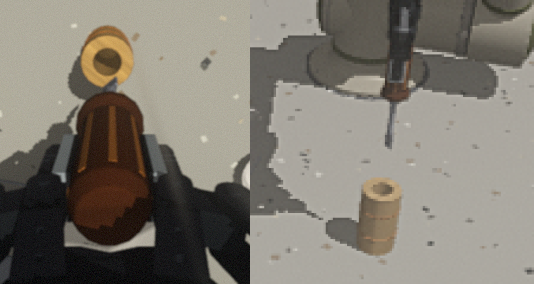

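```bash
python3 - <<'E'
from h import *
w=env.get_image("wrist");np.save('w2.npy',w['image'])
c=w
print('cup',atz(c,256,160,.105))
o=env.observe();R=np.array(o['tool_rot']);p=np.array(o['position'])
tip=p+R[:,2]*(.128);print('tip pred',tip,proj(c,tip))
for ang in (0,90): 
    d=R[:,0]*np.cos(np.radians(ang))+R[:,1]*np.sin(np.radians(ang))
    print(ang,proj(c,tip+.007*d),proj(c,tip-.007*d))
print(proj(c,p-R[:,2]*.04))
cv2.imwrite('pics/w3.png',cv2.resize(w['image'][150:210,220:300],(800,600),interpolation=cv2.INTER_CUBIC))
E
```

```text
cup [0.49560941 0.17957928 0.105     ]
tip pred [0.50107041 0.17561249 0.18156391] [259.95681355 185.71353895]
0 [259.97288759 177.46533852] [259.94098948 193.83347837]
90 [268.49163578 185.72481665] [251.42226794 185.70226163]
[260.76207643 334.00384475]
```

View pics/w3.png

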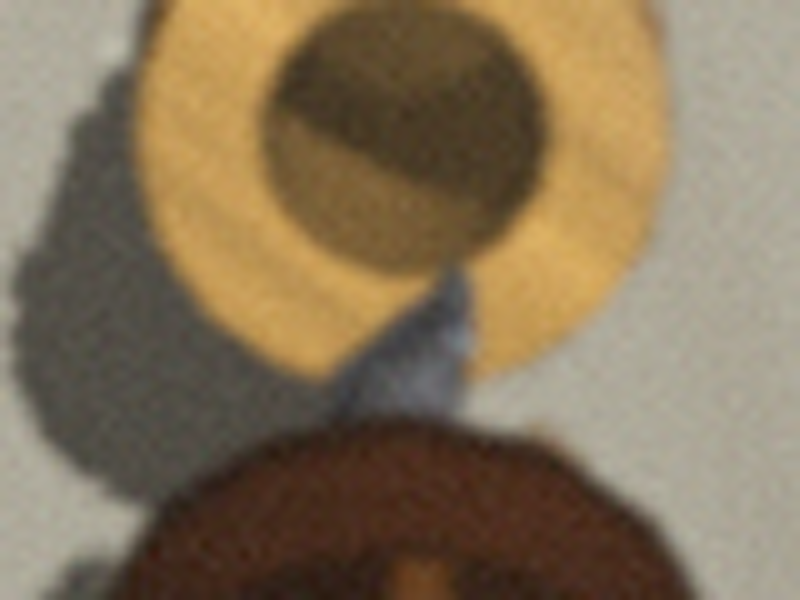

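```bash
python3 -m pendant '[[0.1,-0.374,-0.036,0,0,0,0],[0.1,-0.374,-0.036,0,0,0,0],[0.1,-0.374,-0.036,0,0,0,0],[0.1,-0.374,-0.036,0,0,0,0],[0.1,-0.374,-0.036,0,0,0,0]]'
python3 -c "
from h import *
rel([.5685,-.194,.3145],1.844)"
```

```text
time_s: 6.32
position: [0.5564, -0.134, 0.3101]
tool_rot: [[-0.269, 0.963, -0.001], [0.963, 0.269, 0.001], [0.001, -0.001, -1.0]]
ft_force: [1.2, -0.4, -0.9]
grip_width: 0.0297
gripper_force: 59.8
t 6.33 pos [ 0.5564 -0.134   0.3101] yaw 1.843 q [-25.4  22.2  63.6   0.   94.3 -41. ] 
shift [-0.061  -0.0045 -0.0044] turn -0.001
```

```bash
python3 -m pendant '[[0.1,-0.061,-0.004,-0.004,0,0,0],[0.1,-0.061,-0.004,-0.004,0,0,0],[0.1,-0.061,-0.004,-0.004,0,0,0]]'
python3 - <<'E'
from h import *
rel([.555,-.146,.3145])
w=env.get_image("wrist");np.savez('w4.npz',im=w['image'],pose=w['pose'])
for th in ["zero_screw","slot","dial_centre","screwdriver"]:
    for r in env.tip_of("wrist",th)[:2]: print(th,r['conf'],r['centre'],atz(w,*r['centre'],.123))
for r in env.find_in("wrist","zero_screw")[:2]: print(r)
cv2.imwrite('pics/w4.png',cv2.resize(w['image'][60:264,130:402],(800,600),interpolation=cv2.INTER_CUBIC))
E
```

```text
time_s: 6.7
position: [0.5689, -0.1915, 0.314]
tool_rot: [[-0.269, 0.963, -0.001], [0.963, 0.269, 0.001], [0.001, -0.001, -1.0]]
ft_force: [0.0, 0.8, -0.2]
grip_width: 0.0295
gripper_force: 59.7
t 6.7 pos [ 0.5689 -0.1915  0.314 ] yaw 1.843 q [-29.9  25.2  58.1   0.   96.7 -45.5] 
shift [ 0.0476 -0.0011 -0.0004] turn 0
zero_screw 0.84 [255.4, 115.1] [ 0.55067761 -0.14243847  0.123     ]
slot 0.77 [254.0, 114.7] [ 0.54928369 -0.14244001  0.123     ]
dial_centre 0.75 [318.1, 127.0] [ 0.61226185 -0.13687545  0.123     ]
screwdriver 0.78 [259.4, 182.2] [ 0.57246873 -0.2058537   0.123     ]
{'bbox': [257.4, 114.8, 29.5, 23.9], 'conf': 0.87}
{'bbox': [137.8, 357.8, 56.3, 51.1], 'conf': 0.53}
```

View pics/w4.png

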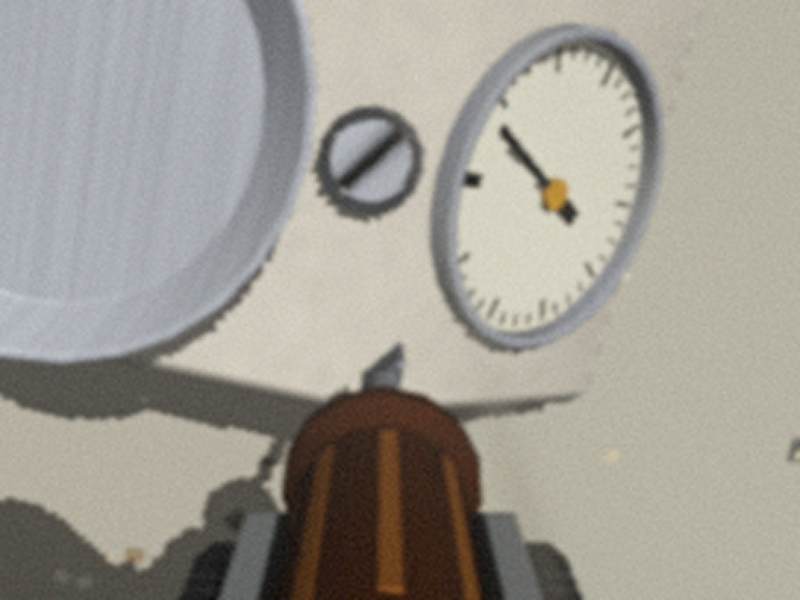

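```bash
python3 - <<'E'
from h import *
np.set_printoptions(precision=4,suppress=True)
w=env.get_image("wrist")
f=lambda x,y:(130+x*272/800-.3,60+y*204/600-.3)
S=atz(w,*f(371,160),.123);a=atz(w,*f(342,187),.123);b=atz(w,*f(403,132),.123)
print('screw',S,'slot yaw',np.degrees(np.arctan2(*(b-a)[1::-1])))
D=atz(w,*f(555,192),.075);sx=(D-S)[:2];yaw=np.arctan2(sx[1],sx[0]);print('D',D,'scale yaw',np.degrees(yaw),np.linalg.norm(sx))
c,s=np.cos(yaw),np.sin(yaw);n=np.array([c*np.cos(np.radians(49)),s*np.cos(np.radians(49)),np.sin(np.radians(49))])
up=np.array([0,0,1])-n*n[2];up/=np.linalg.norm(up);rt=np.cross(up,n)
def ang(x,y):
    o,d=pix2ray(w,*f(x,y));p=o+d*((D-o)@n)/(d@n)-D;return np.arctan2(p@rt,p@up),np.linalg.norm(p)
print('pointer',ang(503,128),'zero',ang(473,180))
o=env.observe();R=np.array(o['tool_rot']);p=np.array(o['position'])
zt=p[2]-.128
q=[f(400,345),f(365,385)];B=[atz(w,*x,zt) for x in q];print('blade yaw',np.degrees(np.arctan2(*(B[0]-B[1])[1::-1])),'corner',B[0])
# line fit of blade edge: left silhouette
g=w['image'];cv2.imwrite('pics/w5.png',cv2.resize(g[170:195,248:274],(780,600),interpolation=cv2.INTER_CUBIC))
E
```

```text
screw [ 0.5512 -0.1411  0.123 ] slot yaw 57.030047443620575
D [ 0.6221 -0.1369  0.075 ] scale yaw 3.3665069733216333 0.07109203974733912
pointer (np.float64(0.4628099453936367), np.float64(0.04212353907276435)) zero (np.float64(-0.005930958336411168), np.float64(0.046329168559142424))
blade yaw 65.72460764335882 corner [ 0.5717 -0.1825  0.1869]
```

View pics/w5.png

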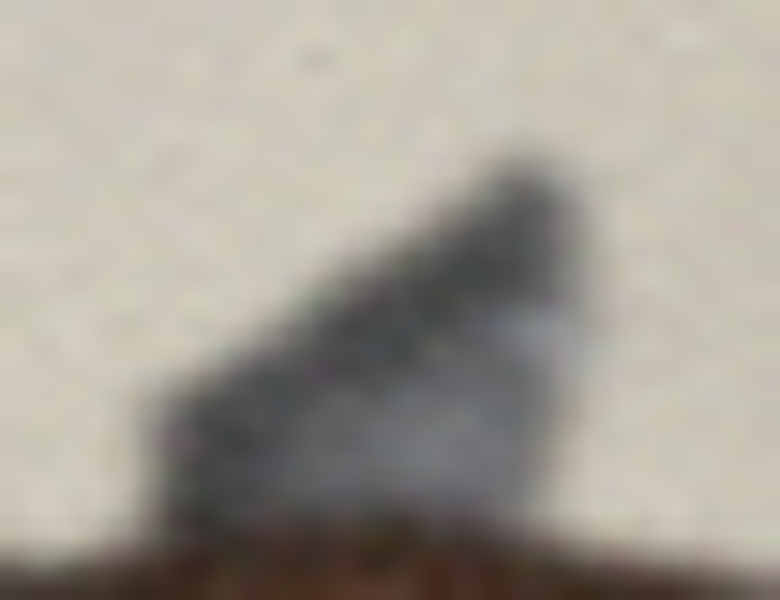

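```bash
python3 - <<'E'
from h import *
np.set_printoptions(precision=4,suppress=True)
w=env.get_image("wrist");o=env.observe();R=np.array(o['tool_rot']);p=np.array(o['position'])
zt=p[2]-.132;print(proj(w,p+R[:,2]*.132))
T=atz(w,260.2,182.7,zt);print('tip',T,'tcp',p,'off tool',R.T@(T-p))
S=np.array([.5512,-.1411,.123])
for b in env.tip_of("wrist","zero_screw")[:1]:print(b['centre'])
print('delta tool',R.T@(S-T))
a,b=atz(w,265.5,176.7,zt),atz(w,253.5,187.1,zt);print(np.degrees(np.arctan2(*(a-b)[1::-1])),np.linalg.norm(a-b))
E
```

```text
[259.6655 184.4138]
tip [ 0.5691 -0.1897  0.1829] tcp [ 0.569  -0.1912  0.3149] off tool [0.0015 0.0004 0.132 ]
[252.7, 117.5]
delta tool [ 0.0516 -0.0041  0.0599]
57.754181673110836 0.013417477377422935
```

```bash
python3 -m pendant '[[0.1,0.025,-0.002,0,0,0,0],[0.1,0.0516,-0.004,0.01,0,0,0],[0.1,0.0516,-0.004,0.04,0,0,0],[0.1,0.0516,-0.004,0.05,0,0,0],[0.1,0.0516,-0.004,0.05,0,0,0]]'
python3 - <<'E'
from h import *
rel([.5507,-.1426,.255])
w=env.get_image("wrist");o=env.observe();R=np.array(o['tool_rot']);p=np.array(o['position'])
tip=p+R@[.0015,.0004,.132];print('tip',tip,proj(w,tip),'screw',proj(w,[.5512,-.1411,.123]))
cv2.imwrite('pics/w6.png',cv2.resize(w['image'][150:210,220:300],(800,600),interpolation=cv2.INTER_CUBIC))
E
```

```text
time_s: 7.78
position: [0.5513, -0.1434, 0.2646]
tool_rot: [[-0.269, 0.963, -0.001], [0.963, 0.269, 0.0], [0.0, -0.001, -1.0]]
ft_force: [0.6, 0.1, -1.6]
grip_width: 0.0298
gripper_force: 59.7
t 7.78 pos [ 0.5513 -0.1434  0.2646] yaw 1.843 q [-26.5  23.2  69.3  -0.   87.5 -42.1] 
shift [ 0.0009 -0.0004  0.0096] turn 0
tip [ 0.55163475 -0.14199461  0.13327958] [260.6372781  183.13379052] screw [260.39122357 178.73579409]
```

View pics/w6.png

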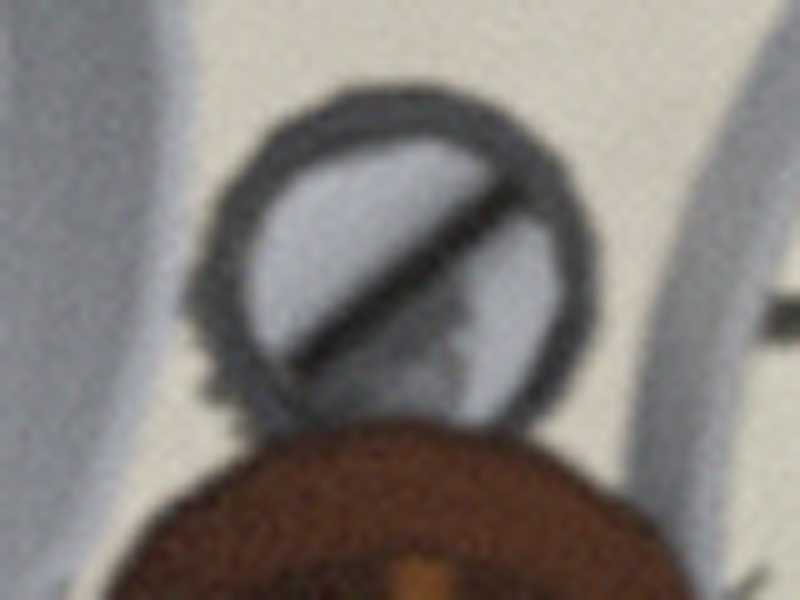

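```bash
python3 -m pendant '[[0.1,0.001,-0.0005,0.004,0,0,0.04],[0.1,0.001,-0.0005,0.008,0,0,0.04],[0.1,0.001,-0.0005,0.012,0,0,0.04],[0.1,0.001,-0.0005,0.015,0,0,0.04],[0.1,0.001,-0.0005,0.015,0,0,0.04]]'
```

```text
time_s: 8.45
position: [0.5506, -0.1424, 0.2496]
tool_rot: [[-0.231, 0.973, 0.0], [0.973, 0.231, -0.0], [-0.0, 0.0, -1.0]]
ft_force: [0.6, -1.4, -2.1]
grip_width: 0.0296
gripper_force: 59.8
```

```bash
python3 -m pendant '[[0.1,0,0,0.001,0,0,0],[0.1,0,0,0.002,0,0,0]]'; python3 - <<'E'
from h import *
w=env.get_image("wrist")
cv2.imwrite('pics/w7.png',cv2.resize(w['image'][150:210,220:300],(800,600),interpolation=cv2.INTER_CUBIC))
E
```

```text
time_s: 8.7
position: [0.5508, -0.1425, 0.2488]
tool_rot: [[-0.23, 0.973, 0.002], [0.973, 0.23, -0.001], [-0.002, 0.002, -1.0]]
ft_force: [-2.0, -0.3, 9.5]
grip_width: 0.0295
gripper_force: 60.8
```

View pics/w7.png

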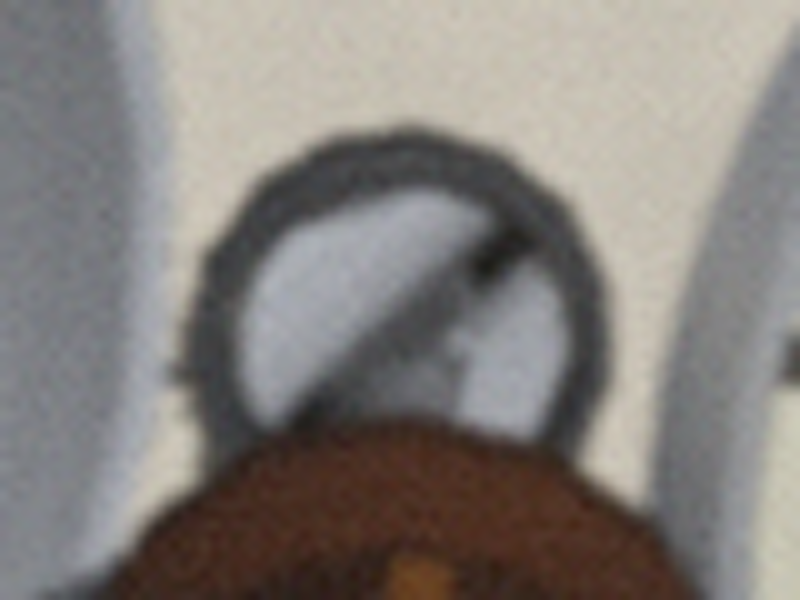

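```bash
python3 -m pendant '[[0.1,0.0001,-0.0003,-0.001,0,0,0.18],[0.1,0.0002,-0.0005,-0.001,0,0,0.36],[0.1,0.0004,-0.0007,-0.001,0,0,0.54],[0.1,0.0006,-0.0009,-0.001,0,0,0.72],[0.1,0.0009,-0.001,-0.001,0,0,0.9]]'
python3 -m pendant '[[0.1,0,0,0,0,0,0.06],[0.1,0,0,0,0,0,0.06]]'
python3 - <<'E'
from h import *
rel([.55,-.1425,.2488])
w=env.get_image("wrist");s=env.get_image("scene")
for n in("wrist","scene"):
  for th in("dial_centre","zero_screw","slot","pointer"): print(n,th,[(r['conf'],r['centre']) for r in env.tip_of(n,th)[:1]])
a=cv2.resize(s['image'][150:230,170:270],(700,560),interpolation=3)
np.savez('w8.npz',w=w['image'],s=s['image'],sp=s['pose'])
b=w['image'][60:264,130:402]
cv2.imwrite('pics/w8.png',np.hstack([cv2.resize(a,(400,320)),cv2.resize(b,(400,320))]))
E
```

```text
time_s: 9.38
position: [0.5495, -0.142, 0.2491]
tool_rot: [[0.624, 0.782, 0.001], [0.782, -0.624, -0.001], [-0.0, 0.001, -1.0]]
ft_force: [0.1, -1.3, 0.4]
grip_width: 0.0294
gripper_force: 60.2
time_s: 9.62
position: [0.5494, -0.1419, 0.2491]
tool_rot: [[0.664, 0.747, 0.001], [0.747, -0.664, -0.001], [-0.0, 0.001, -1.0]]
ft_force: [1.2, -1.1, 1.2]
grip_width: 0.0295
gripper_force: 60.2
t 9.62 pos [ 0.5494 -0.1419  0.2491] yaw 0.844 q [-26.4  23.5  71.4  -0.   85.   15.2] 
shift [-0.0001  0.0008  0.0003] turn 0
wrist dial_centre [(0.66, [313.7, 119.8])]
wrist zero_screw [(0.68, [258.3, 184.8])]
wrist slot [(0.71, [258.4, 179.4])]Traceback (most recent call last):
  File "<stdin>", line 5, in <module>
ValueError: it knows: chopstick_cup, colander, dial_centre, handle, scale, screwdriver, slot, soy_dish, tiffin, tool_cup, zero_screw
```

```bash
python3 - <<'E'
from h import *
w=env.get_image("wrist")
cv2.imwrite('pics/w9.png',cv2.resize(w['image'][40:220,230:430],(800,600)[:2] if 0 else (666,600),interpolation=cv2.INTER_CUBIC))
E
```

```text
(no output)
```

View pics/w9.png

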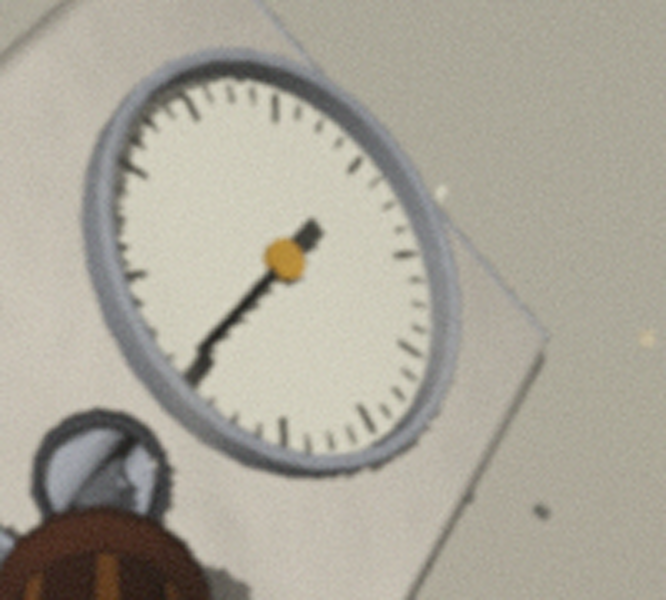

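```bash
python3 - <<'E'
from h import *
w=env.get_image("wrist")
f=lambda x,y:(230+(x+.5)*.3003-.5,40+(y+.5)*.3-.5)
yaw=np.radians(3.37);D=atz(w,*f(285,258),.075)
c,s=np.cos(yaw),np.sin(yaw);n=np.array([c*np.cos(np.radians(49)),s*np.cos(np.radians(49)),np.sin(np.radians(49))])
up=np.array([0,0,1])-n*n[2];up/=np.linalg.norm(up);rt=np.cross(up,n)
def ang(x,y):
    o,d=pix2ray(w,*f(x,y));p=o+d*((D-o)@n)/(d@n)-D;return round(np.arctan2(p@rt,p@up),3),round(np.linalg.norm(p),4)
for q in [(203,350),(207,345),(240,305),(310,235),(192,382),(200,372),(210,350),(283,432),(367,417),(137,272),(130,165)]: print(q,ang(*q))
E
```

```text
(203, 350) (np.float64(0.062), np.float64(0.0424))
(207, 345) (np.float64(0.065), np.float64(0.0403))
(240, 305) (np.float64(0.089), np.float64(0.0232))
(310, 235) (np.float64(-3.006), np.float64(0.013))
(192, 382) (np.float64(-0.002), np.float64(0.0518))
(200, 372) (np.float64(-0.004), np.float64(0.0479))
(210, 350) (np.float64(0.029), np.float64(0.0407))
(283, 432) (np.float64(-0.58), np.float64(0.0505))
(367, 417) (np.float64(-1.198), np.float64(0.0489))
(137, 272) (np.float64(0.615), np.float64(0.0491))
(130, 165) (np.float64(1.216), np.float64(0.0506))
```

```bash
python3 -m pendant '[[0.1,0,0,0,0,0,0.12],[0.1,0,0,0,0,0,0.12],[0.1,0,0,0,0,0,0.02],[0.1,0,0,0,0,0,0.02]]'
python3 - <<'E'
from h import *
w=env.get_image("wrist")
yaw=np.radians(3.37);c,s=np.cos(yaw),np.sin(yaw);n=np.array([c*np.cos(np.radians(49)),s*np.cos(np.radians(49)),np.sin(np.radians(49))])
D=np.array([.5512+.0709*c-.0,-.1411+.0709*s,.075]);print(proj(w,D))
up=np.array([0,0,1])-n*n[2];up/=np.linalg.norm(up);rt=np.cross(up,n)
# refine centre on the orange hub
hsv=cv2.cvtColor(w['image'],cv2.COLOR_BGR2HSV);m=cv2.inRange(hsv,(10,140,120),(30,255,255));u0=proj(w,D)
yy,xx=np.nonzero(m);k=np.hypot(xx-u0[0],yy-u0[1])<20;h=(xx[k].mean(),yy[k].mean());print(h,k.sum())
o,d=pix2ray(w,*h);D=o+d*((D-o)@n)/(d@n)
# darkness over angle at several radii (unwarped)
g=cv2.cvtColor(w['image'],cv2.COLOR_BGR2GRAY)
A=np.arange(-.5,.75,.02)
for r in(.02,.028,.036,.04):
    P=np.array([proj(w,D+r*(np.cos(a)*up+np.sin(a)*rt)) for a in A],np.float32)
    v=cv2.remap(g,P[None,:,0].copy(),P[None,:,1].copy(),1)[0].astype(float);wt=np.clip(np.median(v)-15-v,0,None);print(r,round((wt*A).sum()/wt.sum(),3),round(A[v.argmin()],2),v.min())
E
python3 -m pendant '[[0.1,0,0,-0.02,0,0,0],[0.1,0,0,-0.06,0,0,0],[0.1,0,0,-0.07,0,0,0]]'
```

```text
time_s: 10.48
position: [0.5494, -0.1417, 0.249]
tool_rot: [[0.679, 0.734, 0.001], [0.734, -0.679, -0.0], [0.0, 0.001, -1.0]]
ft_force: [0.6, -1.4, 4.7]
grip_width: 0.0293
gripper_force: 60.5
[313.91768052 115.34523419]
(np.float64(314.48387096774195), np.float64(116.44086021505376)) 93
0.02 -0.007 0.0 50.0
0.028 0.002 0.0 52.0
0.036 0.008 0.0 49.0
0.04 0.008 0.02 51.0
time_s: 10.9
position: [0.5495, -0.1415, 0.32]
tool_rot: [[0.68, 0.733, 0.002], [0.733, -0.68, -0.0], [0.001, 0.002, -1.0]]
ft_force: [0.7, 0.0, -1.5]
grip_width: 0.0297
gripper_force: 59.9
```

```bash
python3 -c "
from h import *
rel([.5024,.1758,.32],1.844)"
```

```text
t 10.9 pos [ 0.5495 -0.1415  0.32  ] yaw 0.823 q [-26.4  21.4  63.3   0.   95.3  16.4] 
shift [ 2.006e-01 -2.503e-01 -2.000e-04] turn -1.021
```

```bash
python3 -m pendant '[[0.1,0.2006,-0.2503,0,0,0,-1.02],[0.1,0.2006,-0.2503,0,0,0,-1.02],[0.1,0.2006,-0.2503,0,0,0,-1.02],[0.1,0.2006,-0.2503,0,0,0,-1.02],[0.1,0.2006,-0.2503,0,0,0,-1.02]]'
python3 -c "
from h import *
rel([.5024,.1758,.32],1.844)"
```

```text
time_s: 11.52
position: [0.5022, 0.1694, 0.3171]
tool_rot: [[-0.194, 0.981, -0.003], [0.981, 0.194, 0.0], [0.001, -0.003, -1.0]]
ft_force: [0.3, 0.3, -1.4]
grip_width: 0.0294
gripper_force: 59.9
t 11.53 pos [0.5022 0.1694 0.3171] yaw 1.766 q [ 5.8 17.5 69.5  0.  93.2 -5.4] 
shift [ 0.0062  0.0014 -0.0029] turn -0.078
```

```bash
python3 -m pendant '[[0.1,0,0,0,0,0,0],[0.1,0,0,0,0,0,0]]'
python3 - <<'E'
from h import *
rel([.5024,.1758,.32],1.844)
w=env.get_image("wrist");o=env.observe();R=np.array(o['tool_rot']);p=np.array(o['position'])
old=np.load('w2.npy');
# cup bore: compare by phase / colour mask centre with the picture after the pull
for im,n in((old,'old'),(w['image'],'new')):
    hsv=cv2.cvtColor(im,cv2.COLOR_BGR2HSV);m=cv2.inRange(hsv,(12,90,150),(30,255,255));m[185:]=0
    cnt=max(cv2.findContours(m,0,2)[0],key=cv2.contourArea);print(n,cv2.boundingRect(cnt))
for r in env.tip_of("wrist","tool_cup")[:1]: print(r['conf'],r['centre'],atz(w,*r['centre'],0))
tip=p+R@[.0015,.0004,.132];print('tip',tip,proj(w,tip))
cv2.imwrite('pics/w10.png',np.hstack([cv2.resize(w['image'][120:220,200:320],(720,600),interpolation=cv2.INTER_CUBIC)]))
E
```

```text
time_s: 11.78
position: [0.503, 0.1673, 0.3175]
tool_rot: [[-0.188, 0.982, -0.002], [0.982, 0.188, -0.0], [0.0, -0.002, -1.0]]
ft_force: [-0.1, -0.0, -0.5]
grip_width: 0.0297
gripper_force: 59.9
t 11.78 pos [0.503  0.1673 0.3175] yaw 1.76 q [ 5.6 17.5 69.4 -0.  93.2 -5.3] 
shift [ 0.0084  0.001  -0.0025] turn -0.084
old (234, 136, 53, 49)
new (234, 119, 52, 60)
0.7 [258.0, 141.8] [0.49894754 0.17342945 0.        ]
tip [0.50317736 0.16820699 0.18572667] [260.44663332 183.31297766]
```

View pics/w10.png

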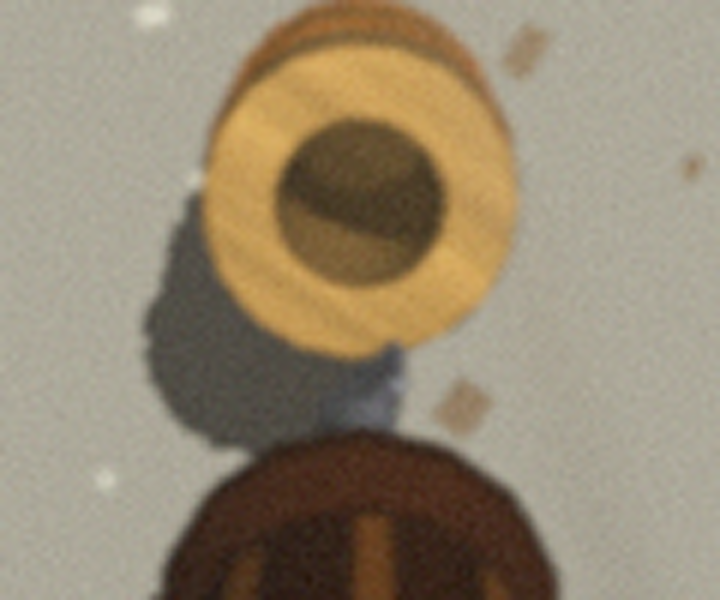

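```bash
python3 - <<'E'
from h import *
w=env.get_image("wrist");o=env.observe();R=np.array(o['tool_rot']);p=np.array(o['position'])
B=atz(w,259.9,153.4,.105);tip=p+R@[.0015,.0004,.132]
print(B,R.T@(B-tip),R.T@(np.array([.5024,.1758,.1521])-p))
E
```

```text
[0.50152814 0.17670517 0.105     ] [ 0.00912796 -0.00023247  0.08116624] [0.00957749 0.00080522 0.16606551]
```

```bash
python3 -m pendant '[[0.1,0.009,0,0.02,0,0,-0.08],[0.1,0.0092,0,0.06,0,0,-0.08],[0.1,0.0092,0,0.09,0,0,-0.08],[0.1,0.0092,0,0.12,0,0,-0.08],[0.1,0.0092,0,0.15,0,0,-0.08]]'
python3 -c "
from h import *
rel([.5024,.1758,.1521],1.844)"
```

```text
time_s: 12.55
position: [0.5019, 0.1753, 0.1676]
tool_rot: [[-0.264, 0.964, -0.0], [0.964, 0.264, 0.0], [0.0, -0.0, -1.0]]
ft_force: [0.5, 0.5, -1.3]
grip_width: 0.0296
gripper_force: 59.9
t 12.55 pos [0.5019 0.1753 0.1676] yaw 1.838 q [ 6.5 24.2 84.8  0.  71.  -8.8] 
shift [0.0004 0.0006 0.0155] turn -0.006
```

```bash
python3 -m pendant '[[0.1,0,0.0005,0.008,0,0,0],[0.1,0,0.0005,0.0145,0,0,0],[0.1,0,0.0005,0.0145,0,0,0]]'
```

```text
time_s: 12.92
position: [0.5024, 0.1764, 0.1547]
tool_rot: [[-0.266, 0.964, 0.001], [0.964, 0.266, 0.0], [-0.0, 0.001, -1.0]]
ft_force: [0.5, -0.4, -0.7]
grip_width: 0.0293
gripper_force: 59.9
```

```bash
python3 -m pendant '[[0.1,0,0,0.002,0,0,0],[0.1,0,0,0.002,0,0,0],[0.5,0,0,0.002,0,0,0],[1,0,0,0.002,0,0,0],[1,0,0,0.002,0,0,0]]'; python3 -m pendant '[[1,0,0,0,0,0,0],[1,0,0,-0.03,0,0,0],[1,0,0,-0.09,0,0,0],[1,0,0,-0.15,0,0,0],[1,0,0,-0.15,0,0,0]]'
python3 - <<'E'
from h import *
w=env.get_image("wrist")
for th in ["screwdriver","handle","tool_cup"]:
    for r in env.tip_of("wrist",th)[:1]: print(th,r['conf'],r['centre'],[atz(w,*r['centre'],z) for z in (0,.02,.15)])
for r in env.find_in("wrist","screwdriver")[:1]: print(r)
hsv=cv2.cvtColor(w['image'],cv2.COLOR_BGR2HSV);cnt=lambda m:cv2.boundingRect(max(cv2.findContours(m,0,2)[0],key=cv2.contourArea))
print('pred handle top/cup',proj(w,[.502,.178,.188]),proj(w,[.502,.178,.105]),proj(w,[.502,.178,0]))
m=cv2.inRange(hsv,(12,90,150),(30,255,255));m[240:]=0;print(cnt(m))
cv2.imwrite('pics/w11.png',w['image'])
E
```

```text
time_s: 13.55
position: [0.5022, 0.1766, 0.1523]
tool_rot: [[-0.267, 0.964, 0.0], [0.964, 0.267, 0.0], [-0.0, 0.0, -1.0]]
ft_force: [0.0, -0.7, -1.2]
grip_width: 0.0769
gripper_force: 0.0
time_s: 14.18
position: [0.5032, 0.1768, 0.3067]
tool_rot: [[-0.267, 0.964, 0.009], [0.964, 0.267, 0.001], [-0.001, 0.009, -1.0]]
ft_force: [-0.4, 0.4, -0.8]
grip_width: 0.0851
gripper_force: 0.0
screwdriver 0.91 [254.2, 150.6] [array([0.50003686, 0.17185608, 0.        ]), array([0.49917989, 0.17541922, 0.02      ]), array([0.49360957, 0.19857961, 0.15      ])]
handle 0.95 [257.4, 175.6] [array([0.513533 , 0.1392956, 0.       ]), array([0.51205138, 0.14436575, 0.02      ]), array([0.50242086, 0.17732168, 0.15      ])]
tool_cup 0.89 [254.5, 148.7] [array([0.49974446, 0.17446417, 0.        ]), array([0.49890102, 0.1779066 , 0.02      ]), array([0.49341867, 0.20028236, 0.15      ])]
{'bbox': [256.9, 174.1, 38.0, 56.2], 'conf': 0.8}
pred handle top/cup [257.30103297 186.93004171] [257.01604773 163.80423283] [256.80446326 146.63470536]
(230, 137, 53, 43)
```

```bash
python3 -c "
from rig import env
print(env.close_job())"
```

```text
the job is handed in; nothing more can be done
None
```

I turned the zero screw with the screwdriver until the pointer read within 0.01 rad of the zero mark, stood the screwdriver back in its cup, backed the gripper clear and handed the job in at about 14 s; the hand-in returned no verdict. The network positions after release put the handle within 5 mm of the cup's axis, but I had no pictures left to view it seated, and I did not re-measure the bystanders after the run.

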